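# Inspect the ram guide of a hand lever press with a rigid scope

## Robot

A 6-joint arm with a two-finger parallel gripper is mounted at the origin on the work surface. World frame = base frame: x ahead of the robot, y to its left, z up, the work surface at z = 0. Lengths are in m, angles in rad, forces in N, time in s.
With the tool pointing down it reaches from about 0.375 to 0.825 m from the base axis. Payload 5.5 kg.
Tool frame: the origin (TCP) lies midway between the tips of the shut fingers; the grasp point (between the pads) lies 19 mm behind it; z points along the fingers, y is the line along which they close (so a half turn about z gives the same grasp; the last joint's range is limited). The gripper opens to 85 mm and grips with 20 to 120 N. Pads are 22 mm wide; open, the fingers measure 114 mm over their backs; the gripper's body (76 mm by 85 mm) begins 54 mm behind the grasp point. The pads swing forward as they close: fully open they stand 13 mm farther back than shut.
Start: joints at [1.304, 0.314, -0.047, 1.21, 0, 1.571], TCP at [0.158, 0.579, 0.231] pointing down, gripper open.
Joint ranges: [-2.67, 2.67], [-0.69, 1.73], [-1.03, 1.25], [-2.08, 2.16], [-1.42, 1.45], [-3.14, 3.14]. Speed limits (rad/s): [2.39, 2.39, 3.01, 3.14, 3.14, 3.14].

## Interface

Orientations are given as [roll, pitch, yaw] about the fixed x, y, z axes, in that order (R = Rz(yaw) Ry(pitch) Rx(roll)).
In Python, from workcell import bot gives the robot as it stands.
- The arm moves only by the shell command python3 -m pendant 'ROWS' [OPENING] [FORCE]. ROWS is JSON, a list of rows, each a list of 6 numbers: the shift along the world's x, y, z in m, then the turn, a rotation vector about the world's x, y, z in degrees. In form: [[x, y, z, wx, wy, wz], ...]. A call has 1 to 20 rows; each row shifts and turns the commanded pose from where the row before left it; what a row does not reach is not made up. A row lasts 1/8 s, in which the tool goes at most 62.5 mm and 10.7 degrees, less where a joint would pass 70% of its speed; a pose out of reach is approached as far as the arm can. A call with a gripper value outside its range is refused whole. OPENING is the opening, from -1 (shut) to 1 (fully open), set as the call begins (- or left out, the last holds). The fingers move at their own pace and stop on an object; FORCE is the grip in N (left out, the last holds). Time passes only in rows, so rows that do not move let the fingers close. It gives the time, the measured TCP pose, the force, the opening and the grip force at its end, in the units of the state.
- bot.observe(): the state, without advancing time (a new reading comes with each control period).
- bot.snapshot(name): name is "scene" or "top" or "wrist"; returns (picture, depth): 400x640x3 uint8, red, green, blue; 400x640 float32, m along the optical axis (not along the pixel's ray), 0 where there is no reading.
- bot.get_calibration(name): a dict with "vertical_fov" (degrees; the focal length in pixels is half the picture's height over the tangent of half this angle, whatever the lens; pixels are square), "cx", "cy" (the principal point, pixels), "eye" and "attitude" of the camera in the world. Camera axes: x right, y down, z forward; pixel columns grow to the right and rows downward; lengths in m; the calibration is good to about 2 mm. A picture is of the moment at which its call begins: read the wrist's pose just before it. get_calibration takes no time and is no camera call; for the wrist camera it gives the pose at the moment of the call.
- bot.finish_job(): hands the job in; it is judged then, once.
Trained networks look in the newest picture that a camera, given by its name, has taken for a name from the list of things; names that differ only in an ending like _2 or _b are one class to them, and where a whole thing is asked for, a point or a joint stands for the part that bears it (a point fixed in the world has none). Each returns a list of dicts, best first, with "conf" (0 to 1); they miss things now and then, are a little off and sometimes report something else, mostly with a low value. They report only what shows in the picture. A call takes as long as a camera call.
- bot.spot_in(camera, name): "location" ([x, y, z] in m, in world coordinates, good to about 4 mm: the middle of the surface that is visible of it).
The state is a dict: "time_s": time; "joint_positions": joint angles; "qvel": joint speeds; "joint_torque": joint torques, N m; "tool_pos": TCP position; "ee_rot": TCP orientation; "ft_force": force on the tool from outside, world axes, zero at the start; "moment": the same for the moment, N m; "grip_width": opening from 0.0 (shut) to 1.0 (fully open); "grip_force": force on a finger pad.
Only numpy, scipy, OpenCV 4.12 (cv2) and the standard library are available. Lean on these libraries where they do the work, as an engineer would, in place of code of your own. Each camera call takes 0.05 s, during which the arm holds its last target. There are 200 camera calls.

## Task

The ram of the hand lever press has been taken out so that its guide bore can be inspected. Lift the inspection scope out of the tool rack and lower its stem, upright, into the guide bore from above without letting it touch the press anywhere, until the lens tip stands about 10 mm out of the bottom of the bore. Finish holding the scope there in the gripper, still and centred in the bore for the picture, and leave the other things where they are.

Things in the scene. Friction and masses are not known exactly. Their poses are not given: they have to be found in the camera images.
- scope: Rigid inspection scope, about 160 g, standing upright in one of the rack's two sockets. Origin at the lens tip, the lower end of the stem; z up along the stem. Steel stem 8 mm thick, 95 mm long; round flange 30 mm wide from 95 to 101 mm above the tip (in the rack it rests on the top plate, the tip 17 mm above the table); above it the black body (see scope_grip).
- scope_grip (a point): Centre of the scope's black box-shaped body, on the stem's axis 133 mm above the tip. The body reaches from 101 to 165 mm above the tip, 40 mm along the scope's x and 28 mm along its y: grip it across the 28 mm, on its flat +y and -y sides. Eye cup 24 mm wide on top to 175 mm. A light post 9 mm thick sticks out 16 mm from the +x face at 112 mm.
- scope_stem (a point): Point on the stem's axis 55 mm above the tip; it is level with the top of the guide bore when the tip stands 10 mm out of the bottom.
- rack: Aluminium tool rack, fixed, 160 x 70 mm (its x and y), 112 mm high: a 12 mm top plate on two end legs, long sides open. Two through holes 13 mm in diameter, 45 mm either side of the middle along x; one holds the scope, the other the deburring tool. Origin on the table under the middle.
- rack_top (a point): Centre of the upper face of the rack's top plate, 112 mm above the table.
- press: Hand lever press, dark brown, fixed on a plywood board, ram taken out. Origin on the table under the guide bore's axis, z up. Column on its +y side, y = 52 to 114 mm, 52 mm wide, 240 mm high with the lever fork; lever thrown back, sloping down to +y. Board 18 mm thick, x = -100 to 100, y = -100 to 230 mm; base 40 mm high, steel anvil 60 mm wide under the bore to 52 mm.
- bore_top (a point): Centre of the guide bore's upper mouth, 175 mm above the table. The bore is 26 mm in diameter, upright, open right through an upright barrel 48 mm in diameter, the press's head; its lining is a steel bush, flush at both ends.
- bore_bottom (a point): Centre of the guide bore's lower mouth, 130 mm above the table.
- deburrer: Bystander: deburring tool standing in the rack's other socket; steel shank 8 mm, turned wooden handle 22 mm in diameter and 58 mm high above the rack's top plate. Origin at the lower end of the shank.
- ram: Bystander: the press's steel ram, 26 mm in diameter with a 26 mm square end, 150 mm long, lying along the press's y on the board beside the base. Origin under its middle.
- bin: Bystander: black open parts bin, 100 x 150 mm, 48 mm high, with bolts, on the table. Origin under its middle.

How it is judged:
By the outcome, as a careful person would: the job done as asked, in the order asked, and still so for the second after the job is handed in, while the arm keeps its last pose, push and grip.
It also fails if it takes over 45 s, if anything falls off the work surface, if the arm or the gripper's body presses on something with over 40 N, if the wrist force passes 120 N, or if a joint passes its speed limit or range.

## Working session

There is one attempt and no reset: what is moved stays moved. The work goes in short steps, Python scripts to look and compute and a shell command to move; the robot and the scene stay as the last step left them, time stands still between calls to the robot, and variables do not carry over. Pictures are saved under pics/ and viewed, at most 10 in all, crops included, and the job is handed in when it is done.

```bash
mkdir -p pics; cat > h.py <<'E'
import numpy as np, cv2
from workcell import bot
from scipy.spatial.transform import Rotation as R
np.set_printoptions(precision=4,suppress=True)
def cam(n):
    c=bot.get_calibration(n); f=200/np.tan(np.radians(c["vertical_fov"])/2)
    a=np.array(c["attitude"],float)
    M=a if a.shape==(3,3) else R.from_euler('xyz',a).as_matrix()
    return f,c["cx"],c["cy"],np.array(c["eye"]),M
def cloud(n,d,cal=None):
    f,cx,cy,e,M=cal or cam(n)
    v,u=np.mgrid[:400,:640]
    P=np.stack([(u-cx)/f*d,(v-cy)/f*d,d],-1)
    return P@M.T+e
def proj(n,p,cal=None):
    f,cx,cy,e,M=cal or cam(n); q=(np.asarray(p)-e)@M
    return np.array([cx+f*q[...,0]/q[...,2],cy+f*q[...,1]/q[...,2]]).T
def snap(n,name=None):
    cal=cam(n); p,d=bot.snapshot(n)
    if name: cv2.imwrite(f'pics/{name}.png',p[...,::-1])
    np.savez(f'pics/{n}.npz',p=p,d=d); return p,d,cal
E
python3 - <<'E'
from h import *
print(bot.get_calibration("scene"),bot.get_calibration("wrist")); print(bot.observe())
for n in ("scene","top"):
    p,d,cal=snap(n,n+"0")
    for k in ("scope","scope_grip","scope_stem","rack","rack_top","press","bore_top","deburrer","ram","bin"):
        print(n,k,[(np.round(x["location"],4),round(x["conf"],2)) for x in bot.spot_in(n,k)[:2]])
a,b=cv2.imread('pics/scene0.png'),cv2.imread('pics/top0.png')
E
```

```text
{'vertical_fov': 49.9987827072033, 'cx': 316.9392290058173, 'cy': 185.6262543889191, 'eye': array([ 1.1226, -0.5432,  0.5884]), 'attitude': array([-2.1048,  0.0063,  0.7903])} {'vertical_fov': 60.954251894696164, 'cx': 323.5502220592858, 'cy': 199.86294503547268, 'eye': array([0.0767, 0.6002, 0.3726]), 'attitude': array([2.8088, 0.0015, 1.3041])}
{'time_s': 0.0, 'joint_positions': array([ 1.304 ,  0.3142, -0.0481,  1.2102, -0.    ,  1.5708]), 'qvel': array([-0.0004, -0.0012,  0.0002, -0.0001,  0.0007,  0.0004]), 'joint_torque': array([ -0.0024, -53.9588,  33.9751,   0.0192,  -0.0002,  -0.    ]), 'tool_pos': array([0.158 , 0.5782, 0.2305]), 'ee_rot': array([-3.1399,  0.    ,  2.8748]), 'ft_force': array([-0.6063,  0.7238, -0.7899]), 'moment': array([-0.0166, -0.0033,  0.024 ]), 'grip_force': 0.0, 'grip_width': 1.0010344203786146}
scene scope [(array([ 0.462 , -0.2613,  0.1522]), 0.86)]
scene scope_grip [(array([ 0.4591, -0.2668,  0.1593]), 0.8)]
scene scope_stem [(array([ 0.4628, -0.2604,  0.1564]), 0.71)]
scene rack [(array([ 0.5042, -0.2456,  0.0581]), 0.93)]
scene rack_top [(array(
[... 296 characters left out ...]
e ram [(array([ 0.462 , -0.2601,  0.1497]), 0.61), (array([0.5417, 0.235 , 0.0397]), 0.53)]
scene bin [(array([ 0.7506, -0.2085,  0.024 ]), 0.58)]
top scope [(array([ 0.4536, -0.2519,  0.184 ]), 0.92)]
top scope_grip [(array([ 0.4517, -0.2502,  0.1771]), 0.68)]
top scope_stem [(array([ 0.4521, -0.2499,  0.1763]), 0.72)]
top rack [(array([ 0.4958, -0.2331,  0.1134]), 0.81)]
top rack_top [(array([ 0.5005, -0.2279,  0.1083]), 0.66)]
top press [(array([0.6153, 0.2274, 0.0167]), 0.96)]
top bore_top [(array([0.6159, 0.2292, 0.0199]), 0.94)]
top deburrer [(array([ 0.5313, -0.2218,  0.1659]), 0.49)]
top ram [(array([0.5484, 0.2734, 0.0436]), 0.8)]
top bin [(array([ 0.743 , -0.2015,  0.023 ]), 0.86)]
```

View pics/scene0.png

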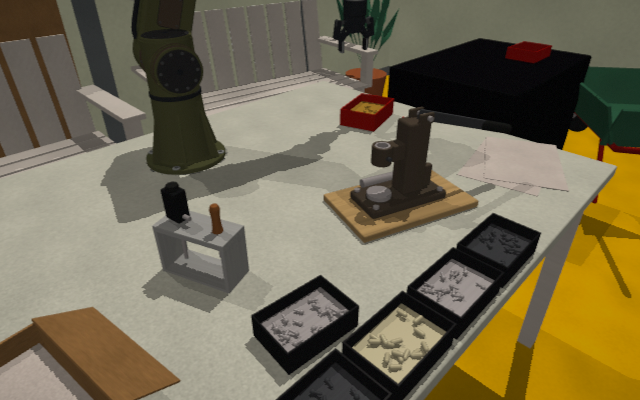

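View pics/top0.png

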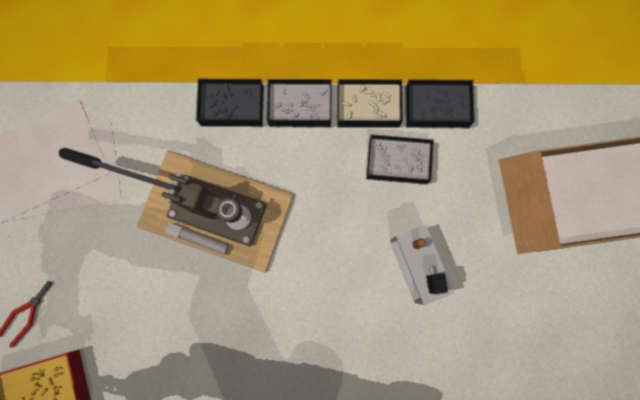

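The scene view shows the scope's black body at (175,203) next to the deburrer at (215,218), and the press barrel at (385,152). In the top view, the scope is at (437,282) with its light post pointing toward the deburrer (420,243), and the barrel ring is at (230,210).

```bash
python3 - <<'E'
from h import *
for n in ("top","scene"):
    z=np.load(f'pics/{n}.npz'); d=z['d']; P=cloud(n,d); ok=d>0
    X,Y,Z=P[...,0],P[...,1],P[...,2]
    def sel(x,y,lo,hi,r): return P[ok&(np.hypot(X-x,Y-y)<r)&(Z>lo)&(Z<hi)]
    def rect(q,t):
        if len(q)<5: print(n,t,len(q)); return
        r=cv2.minAreaRect((q[:,:2]*1000).astype(np.float32)); print(n,t,len(q),np.round(r[0],1),np.round(r[1],1),round(r[2],1),'zmed',np.median(q[:,2]), 'mean',q.mean(0))
    rect(sel(.497,-.237,.105,.12,.12),'racktop')
    rect(sel(.453,-.252,.165,.2,.05),'scopebody')
    rect(sel(.453,-.252,.185,.2,.05),'eyecup')
    q=sel(.615,.229,.165,.185,.045); rect(q,'barrel')
    if len(q)>5: print(cv2.minEnclosingCircle((q[:,:2]*1000).astype(np.float32)))
    rect(sel(.62,.25,.013,.024,.3),'board')
    rect(sel(.55,.26,.03,.05,.12),'ram/base')
    rect(sel(.62,.29,.2,.25,.1),'column')
    print(cam(n)[3])
E
```

```text
top racktop 1925 [ 491.4 -239.4] [160.1  71.3] 21.4 zmed 0.11295480280520609 mean [ 0.4965 -0.2342  0.1129]
top scopebody 307 [ 449.6 -255.5] [39.9 28.8] 9.9 zmed 0.18409921846714528 mean [ 0.4493 -0.2531  0.1854]
top eyecup 135 [ 450.6 -254.2] [36.1 25.5] 8.6 zmed 0.19251246343408845 mean [ 0.4497 -0.2548  0.1919]
top barrel 383 [613.8 226.8] [81.1 48.7] 73.7 zmed 0.1747700256176894 mean [0.6086 0.2122 0.1747]
((610.1427001953125, 228.19677734375), 44.53401565551758)
top board 6230 [712.  209.4] [330.7 394.8] 71.2 zmed 0.019185769810394437 mean [0.6377 0.2261 0.0192]
top ram/base 2221 [596.3 240.7] [215.2 138.8] 70.6 zmed 0.04164060773386158 mean [0.5759 0.2487 0.0417]
top column 1218 [639.1 302.7] [159.6  63.4] 74.3 zmed 0.22439039429572677 mean [0.6292 0.2714 0.227 ]
[ 0.4419 -0.0276  1.2122]
scene racktop 1760 [ 492.2 -242.2] [162.4  74. ] 21.7 zmed 0.11255749096475831 mean [ 0.5076 -0.2456  0.1122]
scene scopebody 383 [ 451.3 -259.8] [43.7 28. ] 12.6 zmed 0.18142173996686772 mean [ 0.4589 -0.2619  0.1804]
scene eyecup 107 [ 451.3 -258.9] [22.  23.3] 59.9 zmed 0.19187281544710194 mean [ 0.4543 -0.2601  0.1909]
scene barrel 334 [619.1 223.3] [78.7 50.7] 73.7 zmed 0.17373634469831659 mean [0.6252 0.2187 0.1744]
((622.217529296875, 222.35287475585938), 43.760372161865234)
scene board 3257 [709.1 203. ] [335.  384.1] 69.2 zmed 0.018410049297364228 mean [0.6545 0.1952 0.0184]
scene ram/base 933 [596.4 229.3] [170.7 151.6] 18.5 zmed 0.040624798152172126 mean [0.594  0.2222 0.0408]
scene column 943 [647.2 298.1] [161.1  57.4] 69.1 zmed 0.22035049717500937 mean [0.6396 0.2689 0.2199]
[ 1.1226 -0.5432  0.5884]
```

```bash
python3 -m pendant '[[0.044,-0.026,0.018,0,0,1.3],[0.044,-0.026,0.018,0,0,1.3],[0.044,-0.026,0.018,0,0,1.3],[0.044,-0.026,0.018,0,0,1.3],[0.044,-0.026,0.018,0,0,1.3],[0.044,-0.026,0.018,0,0,1.3]]' 1 && python3 -c "
from h import *
print(bot.observe()['joint_positions'])"
```

```text
time_s: 1.85
tool_pos: [0.4235, 0.4218, 0.34]
ee_rot: [3.141, 0.0, 3.012]
ft_force: [-0.1, 0.4, 0.3]
grip_width: 0.999
grip_force: 0.0
[0.7833 0.2933 0.17   1.447  0.0001 0.9132]
```

```bash
python3 -m pendant '[[0.006,-0.0525,0,0,0,1.3],[0.006,-0.0525,0,0,0,1.3],[0.006,-0.0525,0,0,0,1.3],[0.006,-0.0525,0,0,0,1.3],[0.006,-0.0525,0,0,0,1.3],[0.006,-0.0525,0,0,0,1.3],[0.006,-0.0525,0,0,0,1.3],[0.006,-0.0525,0,0,0,1.3],[-0.004,-0.051,0,0,0,1.3],[-0.004,-0.051,0,0,0,1.3],[-0.004,-0.051,0,0,0,1.3],[-0.004,-0.051,0,0,0,1.3],[-0.004,-0.051,0,0,0,1.3],[0,0,0,0,0,1.3],[0,0,0,0,0,0]]' && python3 - <<'E'
from h import *
print(bot.observe()['joint_positions'])
p,d,cal=snap("wrist","w1"); print(bot.spot_in("wrist","scope_grip"),bot.spot_in("wrist","scope"))
P=cloud("wrist",d,cal); Z=P[...,2]; ok=(d>0)&(np.hypot(P[...,0]-.45,P[...,1]+.256)<.04)
for lo,hi in((.176,.187),(.189,.198),(.14,.187)):
    q=P[ok&(Z>lo)&(Z<hi)]
    if len(q)>5: print(lo,len(q),cv2.minAreaRect((q[:,:2]*1000).astype(np.float32)),np.median(q[:,2]))
q=P[(d>0)&(np.hypot(P[...,0]-.49,P[...,1]+.24)<.12)&(abs(Z-.112)<.006)];print(cv2.minAreaRect((q[:,:2]*1000).astype(np.float32)),np.median(q[:,2]))
E
```

```text
time_s: 3.72
tool_pos: [0.45, -0.252, 0.3392]
ee_rot: [3.141, -0.0, -2.955]
ft_force: [0.4, 0.5, 0.4]
grip_width: 1.005
grip_force: 0.0
[-0.5108  0.1323 -0.0325  1.4064  0.0004 -0.6971]
[{'location': [0.4393, -0.2575, 0.1824], 'conf': 0.63}, {'location': [0.4864, -0.2398, 0.1131], 'conf': 0.28}] [{'location': [0.4434, -0.2589, 0.1804], 'conf': 0.97}, {'location': [0.4851, -0.2431, 0.1126], 'conf': 0.28}]
0.176 743 ((449.4898986816406, -257.6759033203125), (39.971405029296875, 27.406957626342773), 9.498725891113281) 0.18100048487850362
0.189 522 ((449.3446960449219, -257.8563537597656), (23.229116439819336, 22.242080688476562), 10.288805961608887) 0.1912780493704884
0.14 942 ((449.39404296875, -257.6639404296875), (40.04204177856445, 27.59749412536621), 9.860835075378418) 0.18070657643207458
((491.891357421875, -241.56411743164062), (160.8660888671875, 70.0844955444336), 21.3173828125) 0.11141499276818251
```

View pics/w1.png

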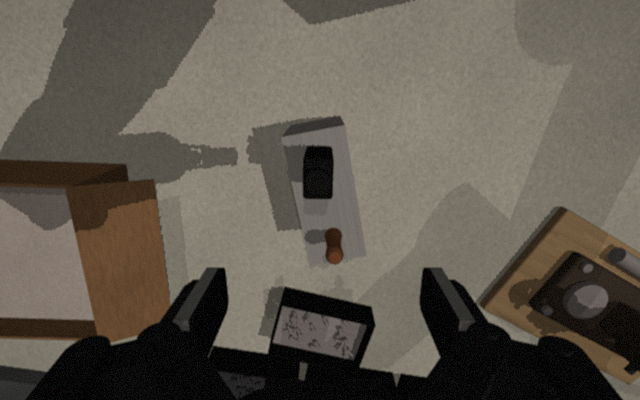

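The wrist view shows the scope body at (318,172) in the rack, clear all around, with the deburrer at (334,245). The fingers are open and straddle the approach. I'll descend now.

```bash
python3 -m pendant '[[-0.0005,-0.0055,0,0,0,-0.9],[0,0,-0.05,0,0,0],[0,0,-0.05,0,0,0],[0,0,-0.04,0,0,0],[0,0,-0.03,0,0,0],[0,0,-0.02,0,0,0],[0,0,-0.018,0,0,0],[0,0,0,0,0,0],[0,0,0,0,0,0]]' && python3 - <<'E'
from h import *
snap("scene","s1")
im=cv2.imread('pics/s1.png')[130:310,100:290]; cv2.imwrite('pics/s1c.png',cv2.resize(im,None,fx=3,fy=3))
E
```

```text
time_s: 5.0
tool_pos: [0.4502, -0.2578, 0.1321]
ee_rot: [-3.141, 0.001, -2.97]
ft_force: [0.1, 0.4, 0.9]
grip_width: 0.998
grip_force: 0.0
```

View pics/s1c.png

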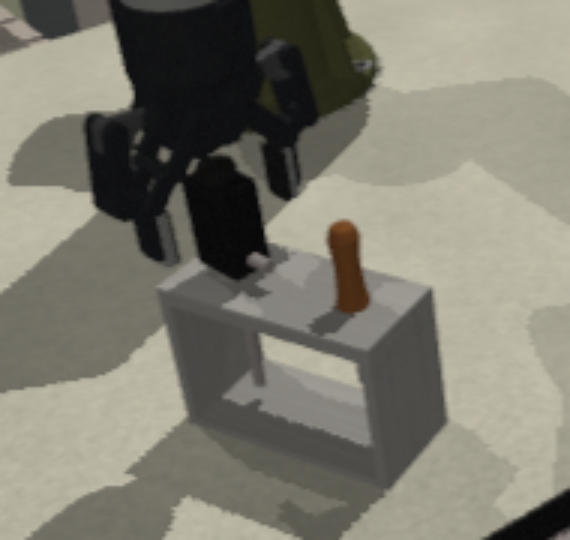

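The crop shows the open fingers straddling the black body (crop pixel 230,215) on both flat sides, with the deburrer clear. I'll close the gripper.

```bash
python3 -m pendant '[[0,0,0,0,0,0],[0,0,0,0,0,0],[0,0,0,0,0,0],[0,0,0,0,0,0],[0,0,0,0,0,0],[0,0,0,0,0,0],[0,0,0,0,0,0],[0,0,0,0,0,0]]' -1 60
```

```text
time_s: 6.05
tool_pos: [0.4499, -0.2579, 0.1316]
ee_rot: [-3.141, 0.0, -2.97]
ft_force: [-0.4, 0.1, 4.4]
grip_width: 0.316
grip_force: 59.3
```

```bash
python3 -m pendant '[[0,0,0.01,0,0,0],[0,0,0.02,0,0,0],[0,0,0.03,0,0,0],[0,0,0.03,0,0,0],[0,0,0.03,0,0,0],[0,0,0.035,0,0,0],[0,0,0.035,0,0,0],[0,0,0.03,0,0,0],[0,0,0,0,0,0],[0,0,0,0,0,0]]' && python3 - <<'E'
from h import *
snap("scene","s2")
im=cv2.imread('pics/s2.png')[60:310,60:320]; cv2.imwrite('pics/s2c.png',cv2.resize(im,None,fx=2.3,fy=2.3))
E
```

```text
time_s: 7.3
tool_pos: [0.4493, -0.2575, 0.3502]
ee_rot: [3.141, -0.001, -2.97]
ft_force: [-0.7, 0.1, -1.3]
grip_width: 0.318
grip_force: 59.1
```

View pics/s2c.png

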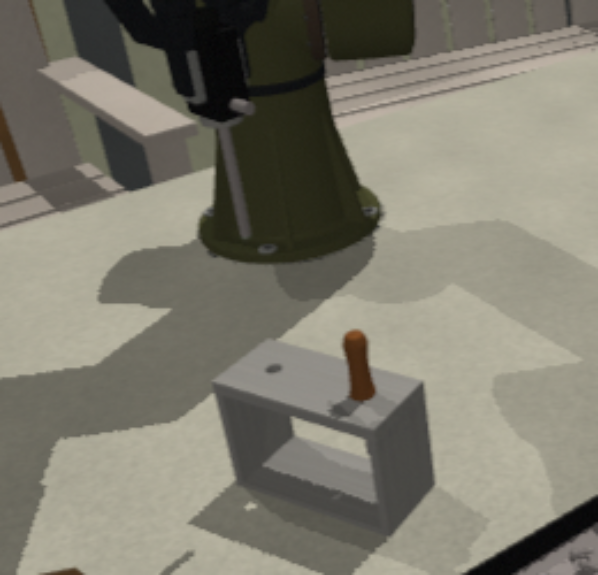

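The scope is out of the rack and hanging in the grip with its stem about upright (crop pixels 225,125 to 245,235). The socket is empty and the deburrer is untouched.

```bash
python3 -m pendant '[[0.003,0.02,0.005,0,0,0],[0.006,0.04,0.005,0,0,0],[0.008,0.05,0,0,0,0],[0.008,0.05,0,0,0,0],[0.008,0.05,0,0,0,0],[0.008,0.05,0,0,0,0],[0.008,0.05,0,0,0,0],[0.008,0.05,0,0,0,0],[0.006,0.04,0,0,0,0],[0.006,0.035,0,0,0,0],[0.003,0.02,0,0,0,0],[0.002,0.01,0,0,0,0],[0,0,0,0,0,0],[0,0,0,0,0,0],[0,0,0,0,0,0]]' && python3 - <<'E'
from h import *
o=bot.observe(); print(o['joint_positions'],o['tool_pos'])
t=o['tool_pos']
for n in("wrist","scene"):
    p,d,cal=snap(n,n[0]+"3")
    print(n,[(x['location'],x['conf']) for x in bot.spot_in(n,"bore_top")],[(x['location'],x['conf']) for x in bot.spot_in(n,"scope_stem")])
    P=cloud(n,d,cal); Z=P[...,2]
    q=P[(d>0)&(np.hypot(P[...,0]-.615,P[...,1]-.227)<.06)&(abs(Z-.1745)<.004)]
    print('barrel',len(q), q.mean(0) if len(q) else 0)
    m=(d>0)&(np.hypot(P[...,0]-t[0],P[...,1]-t[1])<.025)&(Z<.325)
    for lo in np.arange(.2,.34,.01):
        q=P[m&(Z>lo)&(Z<lo+.01)]
        if len(q)>3: print(round(lo,3),len(q),np.median(q,0))
    print(proj(n,[[t[0],t[1],t[2]-.114],[.614,.227,.175]],cal))
E
```

```text
time_s: 9.22
tool_pos: [0.5237, 0.2063, 0.3615]
ee_rot: [-3.141, 0.0, -2.972]
ft_force: [-0.3, -0.2, 0.2]
grip_width: 0.318
grip_force: 59.3
[ 0.3754  0.226   0.1307  1.4753 -0.0002  0.2055] [0.5237 0.2063 0.3615]
wrist [([0.593, 0.2097, 0.0187], 0.97)] [([0.5057, 0.2021, 0.4121], 0.88)]
barrel 373 [0.6009 0.2008 0.1741]
0.24 8 [0.5208 0.2061 0.2478]
0.25 41 [0.5206 0.2056 0.2556]
0.26 47 [0.5204 0.2056 0.2654]
0.27 50 [0.5205 0.2056 0.275 ]
0.28 57 [0.5205 0.205  0.2855]
0.29 62 [0.5205 0.2055 0.2948]
0.3 72 [0.5204 0.2053 0.3048]
0.31 8 [0.5199 0.2059 0.3116]
[[324.0077 194.9902]
 [328.5833 255.0405]]
scene [([0.6495, 0.2266, 0.0411], 0.6)] [([0.6533, 0.2289, 0.0394], 0.39)]
barrel 273 [0.6195 0.2113 0.1741]
0.24 6 [0.5256 0.2043 0.249 ]
0.25 12 [0.5264 0.2036 0.256 ]
0.26 15 [0.5265 0.204  0.2654]
0.27 17 [0.5263 0.204  0.2758]
0.28 16 [0.5268 0.2034 0.2855]
0.29 13 [0.5257 0.2034 0.2952]
0.3 15 [0.5264 0.204  0.3054]
0.31 19 [0.5258 0.2037 0.3148]
0.32 9 [0.5268 0.203  0.3222]
[[365.8826 102.6075]
 [400.3594 140.0101]]
```

View pics/w3.png

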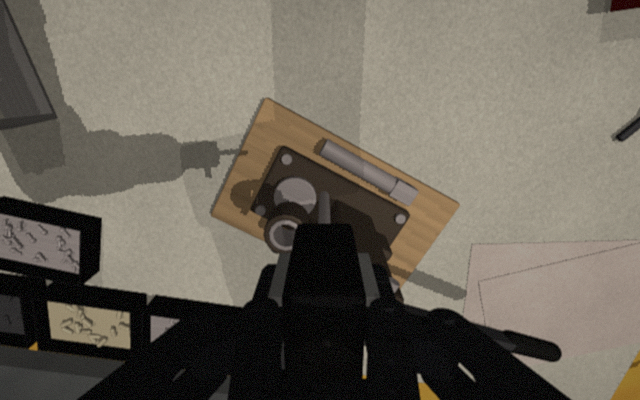

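The wrist view shows the barrel mouth at (285,232), partly hidden by the gripper. The stem is upright, and its axis is within 1 mm of the TCP's x,y. I'll hover with the tip well above the bore, where the mouth should be in clear view.

```bash
python3 -m pendant '[[0,0,0.02,0,0,0],[0.02,0.001,0,0,0,0],[0.03,0.001,0,0,0,0],[0.025,0.001,0,0,0,0],[0.012,0.001,0,0,0,0],[0,0,0,0,0,0],[0,0,0,0,0,0]]' && cat > fit.py <<'E'
from h import *
from scipy.optimize import least_squares
def stem(P,d,t,lo=.2,hi=.33):
    Z=P[...,2]; m=(d>0)&(np.hypot(P[...,0]-t[0],P[...,1]-t[1])<.02)&(Z>t[2]-.112)&(Z<t[2]-.03)
    return P[m]
def ring(P,d,c0):
    Z=P[...,2]; m=(d>0)&(abs(Z-.1745)<.005)&(np.hypot(P[...,0]-c0[0],P[...,1]-c0[1])<.05)
    return m
def fitring(P,m,c0,yd=np.radians(72)):
    u=np.array([np.cos(yd),np.sin(yd)]); q=P[m][:,:2]
    best=None
    for dx in np.arange(-.01,.0101,.0005):
        for dy in np.arange(-.01,.0101,.0005):
            c=np.array([c0[0]+dx,c0[1]+dy]); v=q-c; r=np.hypot(*v.T)
            h=(v@u)<.012      # away from the bridge
            s=(h&(r>.013)&(r<.024)).sum()-2*((h&(r>.0245))|(r<.0125)).sum()
            if best is None or s>best[0]: best=(s,[c])
            elif s==best[0]: best[1].append(c)
    return best[0],np.mean(best[1],0)
E
python3 - <<'E'
from fit import *
t=bot.observe()['tool_pos']; print(t)
for n in ("wrist","scene","top"):
    p,d,cal=snap(n,n[0]+"4"); P=cloud(n,d,cal)
    m=ring(P,d,(.611,.21)); print(n,m.sum(),P[m].mean(0),fitring(P,m,(.611,.21)))
    s=stem(P,d,t)
    if len(s)>10:
        e=cal[3]-[t[0],t[1],0]; e=e[:2]-0*e[:2]; e/=np.hypot(*e)
        print('stem',len(s),np.median(s,0)[:2]-e*.0037, np.polyfit(s[:,2],s[:,:2],1)[0])
E
```

```text
time_s: 10.4
tool_pos: [0.6102, 0.2112, 0.3813]
ee_rot: [3.142, -0.0, -2.97]
ft_force: [0.1, -0.6, -1.2]
grip_width: 0.321
grip_force: 59.2
[0.6102 0.2112 0.3813]
wrist 1868 [0.6046 0.1986 0.1732] (np.int64(-1346), array([0.601, 0.2  ]))
stem 337 [0.6106 0.2112] [-0.0022 -0.0036]
scene 286 [0.6141 0.2017 0.174 ] (np.int64(-146), array([0.608, 0.202]))
stem 146 [0.6106 0.2107] [ 0.0066 -0.0059]
top 484 [0.6054 0.2001 0.1748] (np.int64(-333), array([0.6085, 0.2   ]))
stem 35 [0.6106 0.2129] [ 0.0154 -0.0217]
```

View pics/w4.png

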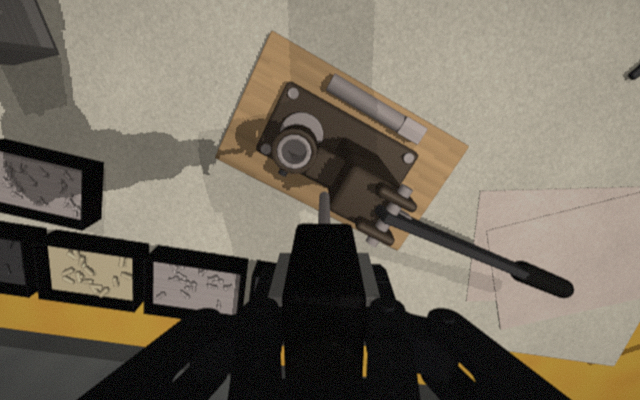

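The wrist view now shows the full ring of the bore mouth, centred near (294,151). The tip is at (324,195), so the bore lies to the left of it (smaller y) and my first estimate was off. I'll refit around the new centre.

```bash
cat >> fit.py <<'E'
def ell(p,P,d,cal,name,zt=.1745):
    # bush's bright annulus & barrel edges: image rays onto the plane z=zt
    f,cx,cy,e,M=cal
    return None
E
python3 - <<'E'
from fit import *
for n in ("wrist","scene","top"):
    z=np.load(f'pics/{n}.npz'); d=z['d']; cal=cam(n); P=cloud(n,d,cal)
    c=np.array([.603,.192])
    for k in range(2):
        m=ring(P,d,c); s,c=fitring(P,m,c)
    print(n,m.sum(),s,c,np.median(P[m][:,2]))
    q=P[m]; v=q[:,:2]-c; r=np.hypot(*v.T); a=np.degrees(np.arctan2(v[:,1],v[:,0]))
    print([ (int(b),round(1e3*r[(a>=b)&(a<b+30)].min(),1),round(1e3*r[(a>=b)&(a<b+30)].max(),1)) for b in range(-180,180,30) if ((a>=b)&(a<b+30)).sum()>3])
    print(proj(n,[c[0],c[1],.1745],cal))
E
python3 -c "
import cv2
im=cv2.imread('pics/w4.png')[100:210,230:360]; cv2.imwrite('pics/w4c.png',cv2.resize(im,None,fx=5,fy=5,interpolation=cv2.INTER_CUBIC))"
```

```text
wrist 2079 853 [0.5985 0.1775] 0.17374757868863588
[(-180, np.float64(12.6), np.float64(23.4)), (-150, np.float64(13.0), np.float64(23.6)), (-120, np.float64(12.7), np.float64(24.0)), (-90, np.float64(12.7), np.float64(23.8)), (-60, np.float64(13.1), np.float64(23.6)), (-30, np.float64(13.1), np.float64(23.7)), (0, np.float64(12.9), np.float64(24.2)), (30, np.float64(13.0), np.float64(53.4)), (60, np.float64(12.9), np.float64(54.5)), (90, np.float64(12.8), np.float64(50.2)), (120, np.float64(12.6), np.float64(23.7)), (150, np.float64(12.6), np.float64(23.6))]
[293.6347 150.9337]
scene 297 107 [0.601  0.1745] 0.17411252908462055
[(-180, np.float64(14.4), np.float64(23.7)), (-150, np.float64(11.0), np.float64(24.0)), (-120, np.float64(12.8), np.float64(23.7)), (-90, np.float64(9.1), np.float64(21.9)), (-60, np.float64(15.2), np.float64(23.2)), (-30, np.float64(11.1), np.float64(23.6)), (0, np.float64(14.4), np.float64(23.5)), (30, np.float64(13.8), np.float64(56.6)), (60, np.float64(15.1), np.float64(57.2)), (90, np.float64(13.0), np.float64(54.9)), (120, np.float64(12.8), np.float64(25.1)), (150, np.float64(14.2), np.float64(26.5))]
[381.72   145.4787]
top 513 210 [0.5985 0.179 ] 0.17485269906298284
[(-180, np.float64(13.1), np.float64(23.7)), (-150, np.float64(13.1), np.float64(24.0)), (-120, np.float64(12.6), np.float64(23.6)), (-90, np.float64(13.9), np.float64(24.0)), (-60, np.float64(12.9), np.float64(23.6)), (-30, np.float64(13.2), np.float64(23.4)), (0, np.float64(13.5), np.float64(23.9)), (30, np.float64(12.6), np.float64(52.0)), (60, np.float64(12.6), np.float64(52.8)), (90, np.float64(12.6), np.float64(49.2)), (120, np.float64(13.5), np.float64(22.8)), (150, np.float64(13.2), np.float64(23.9))]
[227.3088 208.9523]
```

View pics/w4c.png

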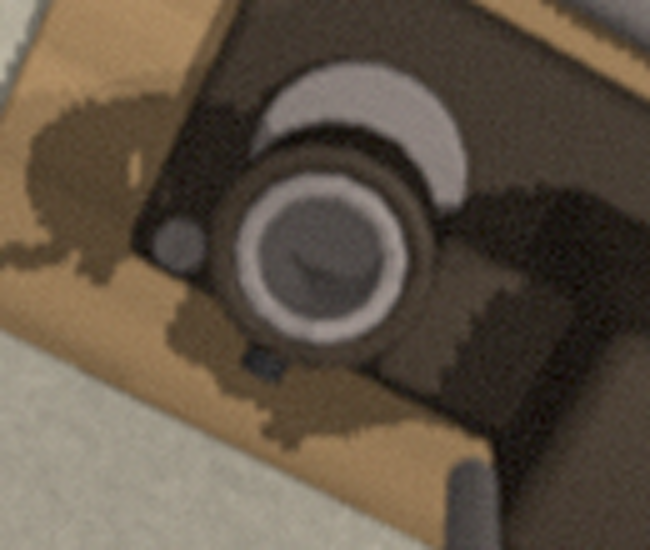

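The crop shows the bright bush ring round at crop (322,258). This matches the depth fit of (0.5985, 0.1775), and the inner and outer radii come out at 13 and 24 mm. I'll shift over, descend to about 17 mm above the mouth and re-measure.

```bash
python3 -m pendant '[[-0.004,-0.011,0,0,0,0],[-0.005,-0.014,0,0,0,0],[-0.003,-0.0085,0,0,0,0],[0,0,0,0,0,0],[0,0,-0.03,0,0,0],[0,0,-0.03,0,0,0],[0,0,-0.015,0,0,0],[0,0,0,0,0,0],[0,0,0,0,0,0]]' && cat > chk.py <<'E'
from fit import *
import sys
o=bot.observe(); t=o['tool_pos']; print(t,R.from_euler('xyz',o['ee_rot']).as_matrix()[:,2])
for n in ("wrist","scene","top"):
    p,d,cal=snap(n,n[0]+sys.argv[1]); P=cloud(n,d,cal); c=np.array([.5985,.1775])
    for k in range(2):
        m=ring(P,d,c)&((np.hypot(P[...,0]-t[0],P[...,1]-t[1])>.006)); s,c=fitring(P,m,c)
    print(n,m.sum(),s,c,np.median(P[m][:,2]))
    s=stem(P,d,t); s=s[s[:,2]>.182]
    if len(s)>10:
        e=(cal[3]-t)[:2]; e/=np.hypot(*e)
        print(' stem',len(s),np.median(s,0)[:2]-e*.0037,'slope',np.polyfit(s[:,2],s[:,:2],1)[0],'zmin',s[:,2].min())
E
python3 chk.py 5
```

```text
time_s: 11.68
tool_pos: [0.5993, 0.178, 0.3076]
ee_rot: [3.141, 0.002, -2.97]
ft_force: [0.6, -0.1, -0.6]
grip_width: 0.324
grip_force: 59.2
[0.5993 0.178  0.3076] [ 0.0016  0.0005 -1.    ]
wrist 2703 1136 [0.5985 0.1775] 0.17329798449893707
 stem 340 [0.5997 0.1779] slope [-0.0042 -0.0047] zmin 0.19571624160315365
scene 253 110 [0.6005 0.175 ] 0.17395805232226985
 stem 131 [0.5999 0.1778] slope [ 0.0045 -0.0007] zmin 0.19676683099020942
top 277 218 [0.5985 0.179 ] 0.17526160195055396
 stem 17 [0.6003 0.1794] slope [ 0.0483 -0.027 ] zmin 0.1956959580708879
```

```bash
python3 -m pendant '[[-0.001,-0.0005,0,0,0,0],[0,0,0,0,0,0],[0,0,-0.01,0,0,0],[0,0,-0.01,0,0,0],[0,0,-0.01,0,0,0],[0,0,0,0,0,0],[0,0,0,0,0,0]]' && sed -i "s/t\[2\]-.112/t[2]-.13/" fit.py && python3 chk.py 6
```

```text
time_s: 12.7
tool_pos: [0.5977, 0.1773, 0.2763]
ee_rot: [-3.142, -0.0, -2.97]
ft_force: [0.1, 0.2, -0.7]
grip_width: 0.321
grip_force: 59.2
[0.5977 0.1773 0.2763] [-0. -0. -1.]
wrist 3081 1366 [0.5985 0.1775] 0.17339912758157489
 stem 261 [0.5981 0.1771] slope [-0.0034 -0.0042] zmin 0.18227720798974423
scene 240 99 [0.6004 0.1751] 0.1740767636155022
 stem 103 [0.5984 0.177 ] slope [ 0.0068 -0.0003] zmin 0.1820510860774846
top 179 165 [0.5985 0.179 ] 0.17589438881795139
```

```bash
python3 -m pendant '[[0.0005,0.0005,-0.008,0,0,0],[0,0,-0.01,0,0,0],[0,0,-0.01,0,0,0],[0,0,-0.008,0,0,0],[0,0,-0.005,0,0,0],[0,0,0,0,0,0],[0,0,0,0,0,0],[0,0,0,0,0,0]]' && python3 chk.py 7 && python3 - <<'E'
from fit import *
im=cv2.imread('pics/s7.png')[70:220,320:470]; cv2.imwrite('pics/s7c.png',cv2.resize(im,None,fx=4,fy=4,interpolation=cv2.INTER_CUBIC))
z=np.load('pics/scene.npz'); d=z['d']; cal=cam('scene'); P=cloud('scene',d,cal)
print('bottom/tip px',(proj('scene',[[.5985,.1775,.13],[.5985,.1775,.12],[.5985,.1775,.175]],cal)-[320,70])*4)
m=(d>0)&(np.hypot(P[...,0]-.5985,P[...,1]-.1775)<.012)&(P[...,2]<.135)&(P[...,2]>.1)
print(P[m])
E
```

```text
time_s: 13.85
tool_pos: [0.5985, 0.1778, 0.2357]
ee_rot: [3.142, 0.001, -2.97]
ft_force: [0.3, -0.8, -0.7]
grip_width: 0.318
grip_force: 59.2
[0.5985 0.1778 0.2357] [ 0.0008  0.0002 -1.    ]
wrist 3205 1490 [0.5985 0.1775] 0.17321239773020555
 stem 25 [0.5985 0.1777] slope [-0.1711 -0.1667] zmin 0.18205157763730082
scene 242 103 [0.6   0.175] 0.1739818395049411
 stem 36 [0.5984 0.1777] slope [-0.0485  0.0353] zmin 0.18308986330914423
top 135 133 [0.599 0.179] 0.17543653455458186
bottom/tip px [[241.2046 369.0845]
 [240.0162 384.4042]
 [246.7072 298.1501]]
[]
```

View pics/s7c.png

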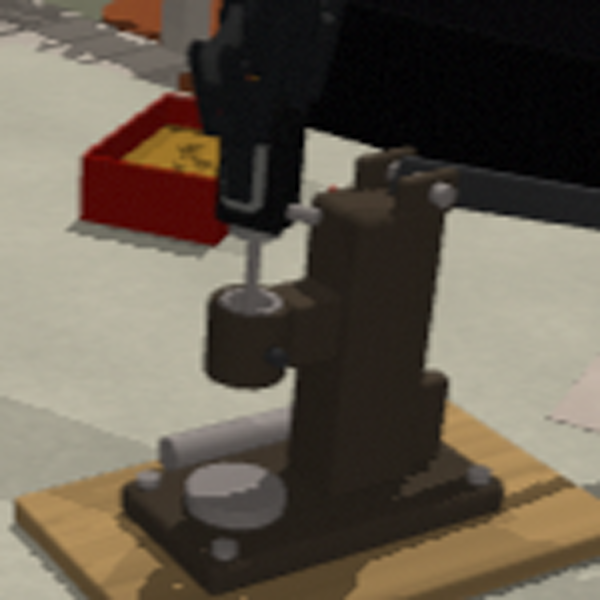

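The scene crop shows the stem upright and centred in the bush (crop 250,300), with the flange clear of the barrel and the post clear of the column. I'll trim 0.5 mm lower, let it settle, then hand in.

```bash
python3 -m pendant '[[0,0,-0.0005,0,0,0],[0,0,0,0,0,0],[0,0,0,0,0,0],[0,0,0,0,0,0],[0,0,0,0,0,0],[0,0,0,0,0,0]]' && python3 - <<'E'
from h import *
o=bot.observe(); print(o['tool_pos'],o['qvel'],o['ft_force'])
print(bot.finish_job())
E
```

```text
time_s: 14.75
tool_pos: [0.5982, 0.1778, 0.2348]
ee_rot: [-3.142, -0.0, -2.97]
ft_force: [-0.1, 0.1, -0.6]
grip_width: 0.321
grip_force: 59.2
[0.5982 0.1778 0.2348] [-0.0009 -0.0003 -0.      0.0002  0.0009  0.    ] [-0.1216  0.0618 -0.5817]
the job is handed in; nothing more can be done
None
```

The job is handed in at 14.75 s: the scope is held upright and still, centred in the bore to within about 1 mm, its tip about 10 mm below the bottom by my measurements (the barrel hid the tip from the camera), with no sign of contact with the press and nothing else moved.

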